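# Seat a culture dish on the reading stand and hold the loupe in focus over it

## Task

Get the single culture dish ready to be read: set it down flat inside the rimmed round stage of the white reading stand and let go of it. Then take the hand loupe from its forked rest and hold it level over the middle of the dish, with its lens at the height of the pointer on the stand's focus post, touching neither the stand nor the dish; finish while still holding it there in the air. Do not shift the pointer, and leave the other things on the bench where they are.

Things in the scene. Friction and masses are not known exactly. Their poses are not given: they have to be found in the camera images.
- dish_center (a point): Loose round culture dish with its lid on, white translucent plastic, 60 mm across, 15 mm high, 16 g, lying flat on the pad on its own to the right of the stand (two stacked dishes far to the left are clutter). The point is its centre, half-way up, 7.5 mm above its underside; z is its axis. Grasp it across the rim; let go only with it within about a centimetre of its seat.
- stand: White reading stand, heavy, fixed: base 160 x 100 x 12 mm with a column that carries the round stage. Origin on the bench under the stage's axis; the base reaches 45 mm behind and 115 mm ahead along x. x points, level, to the upright focus post 90 mm from the axis, on the side away from the robot (10 mm thick, top 197 mm above the bench). On the other sides of the stage nothing stands on the base.
- seat (a point): Centre of the floor of the stand's round stage, 60 mm above the bench: the middle of the dish's underside belongs here. Axes as stand. The floor is black; round it runs a white rim of 64.6 mm inner and 72.6 mm outer diameter, 3 mm higher than the floor. The dish fits inside with about 2 mm to spare all round, and 12 mm of its height stand proud of the rim.
- focus_mark (a point): Tip of the small steel pointer on the dark collar of the stand's focus post; it points level at the stage's axis and ends 61 mm from it. Its height, between 130 and 165 mm above the bench and new each time, is the focal height: the middle of the lens belongs at this height. The pointer is half-way up the collar (24 mm across, 18 mm high), which would slide on the post if pushed with over 12 N.
- loupe_grip (a point): Loose hand loupe, about 120 g, lying level in its rest: straight black handle 16 mm wide and high, a steel-rimmed round lens at one end. The point is inside the handle, 53 mm above the bench at the start, within 3 mm of the centre of mass: grasp here, across the handle (y). x points along the handle to the lens, z up. The handle runs from 75 mm behind the point to 41 mm ahead, then a neck.
- lens_center (a point): Centre of the loupe's lens, half-way through it: 96 mm along +x of the loupe from the grip point, at the same height in the loupe. The lens rim is 73 mm across and 8 mm thick. z is the lens's axis, vertical when the loupe is level.
- loupe_rest: White fixed rest of the loupe, on the left: plate 130 x 60 x 8 mm, origin under its centre, straight below the grip point, x along the handle to the lens. Two forks (7 mm thick, 30 mm wide), 42 mm before and behind the centre, carry the handle 45 mm above the bench between prongs up to 56 mm, 2 mm clear each side: lift it straight up by 20 mm. The 77 mm between the forks are free for fingers.
- foam_tray_center (a point): Bystander: loose white foam tube tray, 105 x 132 x 16 mm, lying to the left of the loupe; the point is its centre, half-way up. To be left alone.
- yellow_box_center (a point): Bystander: loose box of yellow pipette tips, 85 x 123 x 60 mm, standing left of the focus post, farther back; the point is its centre, half-way up. To be left alone.
- blue_frame_center (a point): Bystander: loose blue oval plastic ring, 80 x 114 x 11 mm, lying near the front edge, left of the stand; the point is its centre, half-way up. To be left alone.
- tube_strip_center (a point): Bystander: loose clear strip of eight tiny tubes, 8 x 78 x 19 mm, lying near the front edge to the right; the point is its centre, half-way up. To be left alone.
- dark_pipette_center (a point): Bystander: loose black pipette, 231 x 50 x 30 mm, lying across the bench on the far right; the point is its centre, half-way up. To be left alone.

How it is judged (in metres and radians):
On the way, in this order (a step that is already met when the one before it is completed fails the run):
1. the dish lies flat inside the rim of the stage and has been let go, before the loupe is taken up (horizontal distance between dish_center and seat below 0.004 m and z of dish_center in the frame of seat between 0.005 and 0.0095 m and angle between dish_center's own z axis and vertical below 0.05 rad and contact force between the fingers and dish below 0.05 N and height (world z) of loupe_grip below 0.058 m), for 0.3 s.
2. the loupe is held clear above its rest while the dish stays in its seat (horizontal distance between dish_center and seat below 0.004 m and z of dish_center in the frame of seat between 0.005 and 0.0095 m and angle between dish_center's own z axis and vertical below 0.05 rad and height (world z) of loupe_grip above 0.075 m and contact force between the fingers and loupe above 0.5 N), for 0.2 s.
At the end, for the whole second after the job is handed in: Dish flat on the stage floor inside the rim (centre within 4 mm), no finger on it; loupe held still in the fingers alone, level within 0.12 rad, lens centre within 10 mm of the dish centre seen from above and within 8 mm of the pointer height, touching neither stand, dish nor rest (horizontal distance between dish_center and seat below 0.004 m and z of dish_center in the frame of seat between 0.005 and 0.0095 m and angle between dish_center's own z axis and vertical below 0.05 rad and contact force between each of the fingers, loupe and dish below 0.05 N and horizontal distance between lens_center and dish_center below 0.01 m and z of lens_center in the frame of focus_mark between -0.008 and 0.008 m and angle between lens_center's own z axis and vertical below 0.12 rad and linear speed of loupe below 0.02 m/s and contact force between the fingers and loupe above 0.5 N and contact force between loupe and stand below 0.05 N and contact force between loupe and loupe_rest below 0.05 N); the arm keeps its last pose, push and grip.
It fails at once if the pointer is shifted (more than 4 mm) (distance of focus_mark from where it was at the start of the episode above 0.004 m).
It fails at once if the dish is let go in the air, more than 15 mm above its seat (z of dish_center in the frame of seat above 0.0225 m and contact force between anything else and dish below 0.005 N and linear speed of dish above 0.15 m/s).
It fails at once if another thing on the bench is shifted (more than 30 mm) (distance of any of foam_tray_center, yellow_box_center, blue_frame_center, tube_strip_center, dark_pipette_center from where it was at the start of the episode above 0.03 m).
It also fails if it takes over 56 s, if anything falls off the work surface, if the arm or the gripper's body presses on something with over 40 N, if the wrist force passes 120 N, or if a joint passes its speed limit or range.

## Robot

A 6-joint arm with a two-finger parallel gripper is mounted at the origin on a cart in front of the work surface, level with it; the furniture and walls round the work are solid. World frame = base frame: x ahead of the robot, y to its left, z up, the work surface at z = 0. Lengths are in m, angles in degrees, forces in N, time in s.
With the tool pointing down it reaches from about 0.325 to 0.85 m from the base axis. Payload 15.5 kg.
Tool frame: the origin (TCP) lies midway between the tips of the shut fingers; the grasp point (between the pads) lies 19 mm behind it; x points along the fingers, z is the direction in which the jaws open and shut, and the axes are right-handed (so a half turn about x gives the same grasp; the last joint's range is limited). The gripper opens to 91 mm and grips with 3 to 60 N. Pads are 32 mm wide; open, the fingers measure 118 mm over their backs; the gripper's body (76 mm by 178 mm) begins 60 mm behind the grasp point.
Start: joints at [61.163, 28.281, 77.091, -0, 74.628, -5.472], TCP at [0.248, 0.574, 0.181] pointing down, gripper open.
Joint ranges: [-166.48, 166.48], [-47.26, 123.95], [12.59, 153.08], [-70.14, 250.14], [6.76, 159.57], [-176.63, 176.63]. Speed limits (degrees/s): [108.29, 108.29, 147.25, 172.46, 172.46, 172.46].

## Interface

Orientations are given as [roll, pitch, yaw] about the fixed x, y, z axes, in that order (R = Rz(yaw) Ry(pitch) Rx(roll)).
In Python, from cell import r gives the robot as it stands.
- The arm moves only by the tool play_rows, never from a script. Its argument "plan" is a list of rows, each a list of 6 numbers: the shift along the tool's x, y, z in mm, then the turn, a rotation vector about the tool's x, y, z in rad. A call has 1 to 12 rows; each row shifts and turns the pose as measured when the row begins, along the tool's axes as they then stand; what a row does not reach is not made up. A row lasts 1/12 s, in which the tool goes at most 41.7 mm and 7.16 degrees, less where a joint would pass 70% of its speed; a pose out of reach is approached as far as the arm can. A call with a gripper value outside its range is refused whole. "jaw" is the opening, from -1 (shut) to 1 (fully open), so that 0 is half open, set as the call begins (left out, the last holds). The fingers move at their own pace and stop on an object; the grip force is fixed at half the most. Time passes only in rows, so rows that do not move let the fingers close. It gives the time, the measured TCP pose, the force and the opening at its end, in the units of the state.
- r.get_obs(): the state, without advancing time (a new reading comes with each control period).
- r.grab_frame(name): name is "side" or "top" or "wrist"; returns a dict with "frame" (420x560x3 uint8, blue, green, red), "depth" (420x560 float32, m along the optical axis (not along the pixel's ray), 0 where there is no reading), "camera_matrix" (3x3 intrinsics, pixels), "world_to_cam" (4x4, takes a point from world to camera coordinates). Camera axes: x right, y down, z forward; pixel columns grow to the right and rows downward; lengths in m; the calibration is good to about 2 mm. A picture is of the moment at which its call begins.
- r.job_done(): hands the job in, once; it reports no verdict.
The state is a dict: "clock": time; "joints": joint angles; "joint_vel": joint speeds; "joint_torque": joint torques, N m; "tool_pos": TCP position; "tcp_rot": TCP orientation; "contact_force": force on the tool from outside, world axes, zero at the start; "ft_torque": the same for the moment, N m; "width": finger opening in m.
Only numpy, scipy, OpenCV 4.12 (cv2) and the standard library are available. Lean on these libraries where they do the work, as an engineer would, in place of code of your own. Each camera call takes 0.05 s, during which the arm holds its last target. There are 200 camera calls.

## Working session

There is one attempt and no reset: what is moved stays moved. The work goes in short steps, Python scripts to look and compute and a tool call to move; the robot and the scene stay as the last step left them, time stands still between calls to the robot, and variables do not carry over. Pictures are saved under pics/ and viewed, about 8 in all and at most 12, crops included, and the job is handed in when it is done.

Besides the shell and the picture viewer there is one more tool, called after "Emit:" in YAML: its name, and indented under it one key for each argument. play_rows: Moves the arm, as the interface text tells. Its arguments: {"type":"object","properties":{"plan":{"type":"array","items":{"type":"array","items":{"type":"number"}}},"jaw":{"type":"number"}},"required":["plan"]}

```bash
ls; mkdir -p pics; cat > h.py <<'E'
import numpy as np, cv2
from cell import r
from scipy.spatial.transform import Rotation as R
def grab(n):
    f=r.grab_frame(n); np.savez('last_'+n+'.npz',**f); return f
def load(n): return dict(np.load('last_'+n+'.npz'))
def ray(f,u,v,z):
    K=f['camera_matrix'];T=np.array(f['world_to_cam']);Rm=T[:3,:3];c=-Rm.T@T[:3,3]
    d=Rm.T@np.linalg.inv(K)@np.array([u,v,1.]); return c+d*(z-c[2])/d[2]
def pt(f,u,v):
    K=f['camera_matrix'];T=np.array(f['world_to_cam']);d=f['depth'][int(v),int(u)]
    return T[:3,:3].T@(np.linalg.inv(K)@np.array([u,v,1.])*d-T[:3,3])
def cloud(f):
    K=f['camera_matrix'];T=np.array(f['world_to_cam']);h,w=f['depth'].shape
    u,v=np.meshgrid(np.arange(w),np.arange(h)); p=np.stack([u,v,np.ones_like(u)],-1)@np.linalg.inv(K).T*f['depth'][...,None]
    return (p-T[:3,3])@T[:3,:3]
def proj(f,P):
    T=np.array(f['world_to_cam']);p=f['camera_matrix']@(T[:3,:3]@np.array(P)+T[:3,3]);return p[:2]/p[2]
E
python3 - <<'E'
from h import *
for n in('top','side'):
    f=grab(n);cv2.imwrite(f'pics/{n}0.png',f['frame']);print(n,np.linalg.inv(f['world_to_cam']).round(3).tolist(),f['camera_matrix'].round(1).tolist())
print(r.get_obs())
E
```

```text
pics
top [[-0.024, -0.994, 0.105, 0.317], [-1.0, 0.026, 0.015, 0.03], [-0.017, -0.105, -0.994, 1.529], [0.0, 0.0, 0.0, 1.0]] [[497.7, 0.0, 279.1], [0.0, 497.7, 202.2], [0.0, 0.0, 1.0]]
side [[0.893, -0.191, 0.407, 0.055], [-0.449, -0.43, 0.783, -0.747], [0.025, -0.882, -0.47, 0.573], [0.0, 0.0, 0.0, 1.0]] [[379.4, 0.0, 281.8], [0.0, 379.4, 215.0], [0.0, 0.0, 1.0]]
{'clock': 0.1, 'joints': array([ 6.11637304e+01,  2.83135042e+01,  7.71213780e+01, -3.73433389e-04,
        7.46257495e+01, -5.47173088e+00]), 'joint_vel': array([ 0.04522009, -0.03451622, -0.15672802, -0.01333149,  0.04790814,
       -0.01462198]), 'joint_torque': array([ 2.27717341e-03, -8.80226111e+01, -3.82545555e+01,  7.08987401e-02,
        4.84219752e-02, -3.97308656e-05]), 'tool_pos': array([0.2476963 , 0.57345046, 0.18048726]), 'tcp_rot': array([ 174.86842553,   89.93936731, -118.49601398]), 'contact_force': array([-0.96158116,  0.60916807, -0.64968833]), 'ft_torque': array([-0.03806661, -0.00843738, -0.01088071]), 'width': 0.0913384813764419}
```

View pics/top0.png

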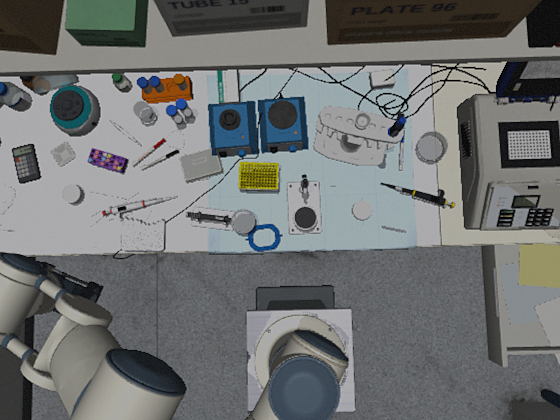

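View pics/side0.png

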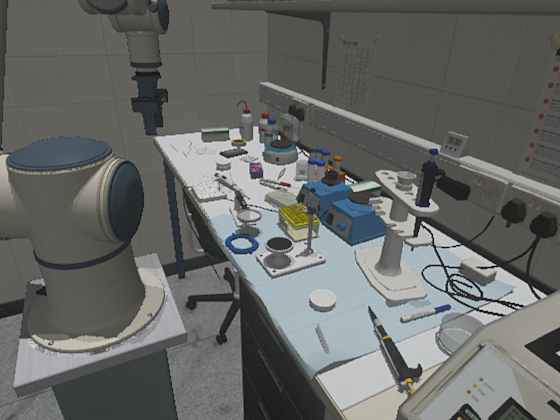

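Top view: dish about (361,210), stage black floor (305,218), post (304,183), loupe handle (205,216) to lens (243,221). The side view shows the same items unobstructed: dish (322,299), stage (279,245).

```bash
python3 - <<'E'
from h import *
t=load('top');s=load('side')
for f,n,pts in((t,'top',[(361,210),(305,218),(290,230),(304,178),(200,216),(243,221)]),(s,'side',[(322,299),(279,245),(312,195),(248,214)])):
    for p in pts: print(n,p,pt(f,*p).round(3))
C=cloud(t);b=t['frame'].astype(int);g=b.sum(2)
def reg(x0,x1,y0,y1): 
    m=np.zeros(g.shape,bool);m[y0:y1,x0:x1]=1;return m
def circ(f,m,z,nm):
    k=cv2.connectedComponentsWithStats(m.astype(np.uint8));i=1+np.argmax(k[2][1:,4]);c=k[3][i];e=cv2.minEnclosingCircle(np.argwhere(k[1]==i)[:,::-1].astype(np.float32))
    print(nm,k[2][i],c.round(1),ray(f,*c,z).round(4))
circ(t,reg(345,378,195,226)&(b[...,0]-b[...,2]<12)&(g>450),.015,'dish')
circ(t,reg(288,322,202,236)&(g<150),.06,'stage')
circ(t,reg(183,232,205,232)&(g<150),.061,'handle')
cs=cloud(s);
circ(s,(cs[...,2]>.01)&(cs[...,2]<.02)&(abs(cs[...,1]+.16)<.06)&(abs(cs[...,0]-.48)<.07),.0145,'dish side')
m=np.zeros(g.shape,bool);m[232:258,262:298]=1
circ(s,m&(s['frame'].astype(int).sum(2)<170),.06,'stage side')
for nm,f,x in(('top',t,C),('side',s,cs)):
  # collar/post points
  m=(x[...,2]>.1)&(x[...,2]<.21)&(abs(x[...,1]-.03)<.05)&(abs(x[...,0]-.55)<.07)
  q=x[m];print(nm,'post',len(q),q.mean(0).round(3),q[:,2].max().round(3))
big=cv2.resize(np.hstack([t['frame'][160:250,180:390]]),None,fx=3.5,fy=3.5,interpolation=cv2.INTER_CUBIC)
cv2.imwrite('pics/tc.png',big)
E
```

```text
top (361, 210) [ 0.446 -0.196  0.018]
top (305, 218) [ 0.423 -0.024  0.064]
top (290, 230) [0.391 0.021 0.011]
top (304, 178) [ 0.53  -0.021  0.139]
top (200, 216) [0.437 0.287 0.061]
top (243, 221) [0.419 0.16  0.055]
side (322, 299) [ 0.443 -0.207  0.014]
side (279, 245) [ 0.421 -0.032  0.06 ]
side (312, 195) [ 0.511 -0.028  0.18 ]
side (248, 214) [0.418 0.165 0.053]
dish [353 200  19  19 278] [362.  209.2] [ 0.4484 -0.1997  0.015 ]
stage [295 207  21  21 102] [304.8 217.1] [ 0.4256 -0.0234  0.06  ]
handle [197 212  34  12 117] [212.3 217.5] [0.4314 0.2507 0.061 ]
dish side [309 290  27  17 313] [320.9 297.1] [ 0.4439 -0.201   0.0145]
stage side [267 238  25  12 225] [279.1 243.2] [ 0.4254 -0.0249  0.06  ]
top post 32 [ 0.517 -0.016  0.159] 0.196
side post 6 [ 0.509 -0.018  0.154] 0.195
```

View pics/tc.png

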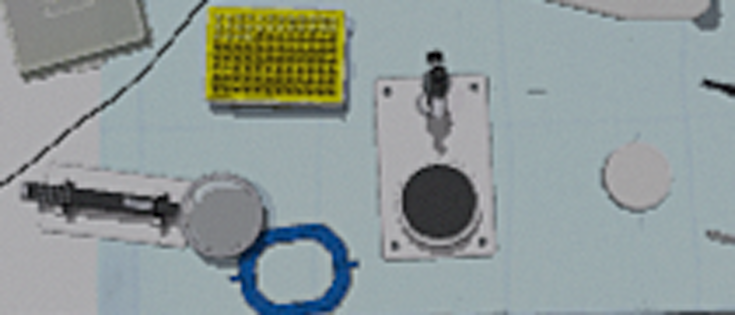

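The crop confirms the layout: dish right, stage with the post behind it, loupe lens pointing right and overlapping the blue ring a little in this view. Next is the move to above the dish.

```bash
cat >> h.py <<'E'
def go(P,jaw,down=(0,0,-1)):
    """remaining move in tool axes: mm shift (as of now) and rotvec; jaw = world dir of tool z (sign free)"""
    o=r.get_obs(); Rt=R.from_euler('xyz',o['tcp_rot'],degrees=True); M=Rt.as_matrix()
    x=np.array(down,float); z=np.array(jaw,float); z-=x*(x@z); z/=np.linalg.norm(z)
    if z@M[:,2]<0: z=-z
    G=np.column_stack([x,np.cross(z,x),z])
    d=M.T@(np.array(P)-o['tool_pos'])*1000; w=R.from_matrix(M.T@G).as_rotvec()
    print('pos',o['tool_pos'].round(4),'axes y',M[:,1].round(3),'z',M[:,2].round(3),'clock',round(o['clock'],2),'j',o['joints'].round(0))
    print('shift mm',d.round(1),'|d|',np.linalg.norm(d).round(1),'turn',w.round(4),'after-turn shift',(G.T@(np.array(P)-o['tool_pos'])*1000).round(1),'w',o['width'])
E
python3 -c "
from h import *
go((.446,-.2,.3),(0,1,0))"
```

```text
pos [0.2477 0.5735 0.1805] axes y [-0.918  0.397  0.   ] z [ 0.397  0.918 -0.001] clock 0.1 j [61. 28. 77. -0. 75. -5.]
shift mm [-118.9 -488.8 -631.5] |d| 807.4 turn [-4.078e-01 -1.000e-03 -3.000e-04] after-turn shift [-119.5 -198.3 -773.5] w 0.0913384813764419
```

Emit:
play_rows:
  plan:
    - [-30,0,0,-0.102,0,0]
    - [-30,0,0,-0.102,0,0]
    - [-30,0,0,-0.102,0,0]
    - [-30,0,0,-0.102,0,0]
    - [0,-10,-36,0,0,0]
    - [0,-10,-36,0,0,0]
    - [0,-10,-36,0,0,0]
    - [0,-10,-36,0,0,0]
    - [0,-10,-36,0,0,0]
    - [0,-10,-36,0,0,0]
    - [0,-10,-36,0,0,0]
    - [0,-10,-36,0,0,0]
  jaw: 1

```text
clock: 1.1
tool_pos: [0.3328, 0.2805, 0.3029]
tcp_rot: [145.2, 89.6, -123.1]
contact_force: [1.7, 0.2, -0.3]
width: 0.0913
```

```bash
python3 -c "
from h import *
go((.446,-.2,.25),(0,1,0))"
```

```text
pos [0.3328 0.2805 0.3029] axes y [-1.    -0.03   0.004] z [-0.03   1.    -0.005] clock 1.1 j [ 32.   6.  90.  -0.  84. -59.]
shift mm [  55.2  -98.9 -483.4] |d| 496.5 turn [ 0.0302 -0.0054 -0.0037] after-turn shift [  52.9 -113.2 -480.5] w 0.09127231959985854
```

Emit:
play_rows:
  plan:
    - [0,-9,-40,0.01,0,0]
    - [0,-9,-40,0.01,0,0]
    - [0,-9,-40,0.01,0,0]
    - [0,-9,-40,0,0,0]
    - [0,-9,-40,0,0,0]
    - [0,-9,-40,0,0,0]
    - [0,-9,-40,0,0,0]
    - [0,-9,-40,0,0,0]
    - [0,-9,-40,0,0,0]
    - [15,-9,-40,0,0,0]
    - [15,-9,-40,0,0,0]
    - [20,-9,-40,0,0,0]

```text
clock: 2.1
tool_pos: [0.4373, -0.2014, 0.2616]
tcp_rot: [-163.2, 89.5, -73.3]
contact_force: [0.9, 0.3, -0.2]
width: 0.0913
```

```bash
python3 - <<'E'
from h import *
go((.446,-.2,.2),(0,1,0))
f=grab('wrist');cv2.imwrite('pics/w1.png',f['frame']);print(proj(f,(.446,-.2,.015)),r.get_obs()['joint_vel'].round(2))
E
```

```text
pos [ 0.4373 -0.2014  0.2616] axes y [-1.     0.001 -0.002] z [ 0.001  1.    -0.008] clock 2.1 j [ -32.   12.   90.   -0.   78. -121.]
shift mm [61.6 -8.6  1.9] |d| 62.3 turn [-0.0009 -0.0083  0.0025] after-turn shift [61.6 -8.7  1.4] w 0.09125901070745651
[277.81952146 178.66051497] [ 5.1  -2.61  3.05  0.61  4.32  7.43]
```

View pics/w1.png

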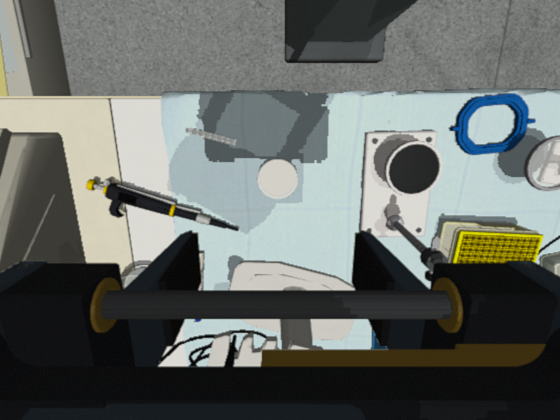

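Wrist view: dish (277,178), stage floor (412,169), collar (393,215), pointer near it; the loupe lens is just at the right edge. I'll measure these.

```bash
cat >> h.py <<'E'
def fitell(f,m,z,nm):
    c=max(cv2.findContours(m.astype(np.uint8),0,1)[0],key=cv2.contourArea);e=cv2.fitEllipse(cv2.convexHull(c))
    P=ray(f,*e[0],z);print(nm,np.round(e[0],1),np.round(e[1],1),P.round(4));return P
def box(g,x0,x1,y0,y1):
    m=np.zeros(g.shape[:2],bool);m[y0:y1,x0:x1]=1;return m
E
python3 - <<'E'
from h import *
f=load('wrist');b=f['frame'].astype(int);g=b.sum(2);C=cloud(f)
for n,u,v in(('dish',277,178),('floor',412,169),('pad',260,230)):print(n,pt(f,u,v).round(4),b[v,u])
fitell(f,box(g,250,305,150,206)&(b[...,0]-b[...,2]<14)&(g>560),.015,'dish')
fitell(f,box(g,250,305,150,206)&(C[...,2]>.009),.015,'dish depth')
fitell(f,box(g,380,445,135,200)&(g<200),.06,'floor')
for z in(.1,.12,.125,.13,.135,.14,.145,.15,.155,.16,.165,.17,.19):
    m=box(g,370,450,190,300)&(abs(C[...,2]-z)<.0025);print(z,m.sum(),C[m].mean(0).round(4) if m.any() else '')
cv2.imwrite('pics/w1c.png',cv2.resize(f['frame'][185:290,370:450],None,fx=5,fy=5,interpolation=2))
E
```

```text
dish [ 0.445  -0.2012  0.0152] [200 208 211]
floor [ 0.424  -0.0265  0.061 ] [40 40 39]
pad [ 0.5327 -0.2284 -0.0031] [212 215 196]
dish [277.3 179.2] [38.9 40.6] [ 0.4468 -0.2007  0.015 ]
dish depth [277.7 178.1] [40.4 40.5] [ 0.4451 -0.2001  0.015 ]
floor [413.7 168.6] [44.8 51.5] [ 0.4237 -0.0239  0.06  ]
0.1 18 [ 0.5106 -0.0253  0.1001]
0.12 6 [ 0.5099 -0.0261  0.1195]
0.125 0 
0.13 18 [ 0.5103 -0.0299  0.1313]
0.135 52 [ 0.5115 -0.0306  0.135 ]
0.14 203 [ 0.5041 -0.0258  0.14  ]
0.145 164 [ 0.513  -0.0266  0.1458]
0.15 123 [ 0.5099 -0.0247  0.1484]
0.155 14 [ 0.509  -0.0238  0.1546]
0.16 0 
0.165 0 
0.17 0 
0.19 0
```

View pics/w1c.png

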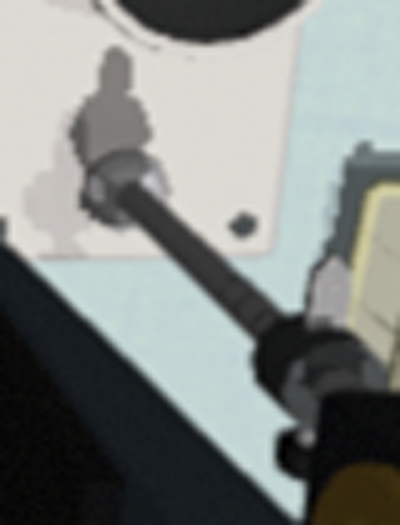

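Emit:
play_rows:
  plan:
    - [36,-2,0,0,-0.008,0.002]
    - [36,-3,0,0,0,0]
    - [36,-3,0,0,0,0]
    - [30,0,0,0,0,0]
    - [0,0,0,0,0,0]
    - [0,0,0,0,0,0]

```text
clock: 2.65
tool_pos: [0.4451, -0.2114, 0.1135]
tcp_rot: [90.9, 89.8, -179.7]
contact_force: [-0.2, 0.2, 1.0]
width: 0.0912
```

```bash
python3 - <<'E'
from h import *
go((.4455,-.2003,.006),(0,1,0))
f=grab('wrist');cv2.imwrite('pics/w2.png',f['frame']);C=cloud(f);g=f['frame'].astype(int)
u,v=proj(f,(.4455,-.2003,.015));print(u,v,pt(f,u,v))
B=box(g,max(int(u)-80,0),int(u)+80,max(int(v)-80,0),int(v)+80)
fitell(f,B&(C[...,2]>.009)&(C[...,2]<.02),.015,'depth')
fitell(f,B&(g[...,0]-g[...,2]<14)&(g.sum(2)>450),.015,'col')
print(np.median(C[int(v)-8:int(v)+8,int(u)-8:int(u)+8,2]))
E
```

```text
pos [ 0.4451 -0.2114  0.1135] axes y [-1.     0.01   0.004] z [ 0.01  1.   -0.  ] clock 2.65 j [ -32.   23.  100.   -0.   57. -122.]
shift mm [107.5  -0.7  11.2] |d| 108.1 turn [-0.0099 -0.     -0.0037] after-turn shift [107.5  -0.4  11.1] w 0.09124867669400595
286.2875886301711 200.45921078699385 [ 0.44552746 -0.20029685  0.01489775]
depth [286.2 199.9] [58.2 59.2] [ 0.4449 -0.2004  0.015 ]
col [285.8 200.8] [57.  59.6] [ 0.4459 -0.2008  0.015 ]
0.014735128636904495
```

Emit:
play_rows:
  plan:
    - [10,0,6,-0.01,0,-0.004]
    - [20,0,5,0,0,0]
    - [25,0,0,0,0,0]
    - [25,0,0,0,0,0]
    - [0,0,0,0,0,0]
    - [0,0,0,0,0,0]

```text
clock: 3.2
tool_pos: [0.4533, -0.204, 0.0437]
tcp_rot: [-120.9, 88.9, -30.8]
contact_force: [0.8, -0.3, 0.4]
width: 0.0913
```

```bash
python3 - <<'E'
from h import *
go((.4453,-.2005,.006),(0,1,0))
E
```

```text
pos [ 0.4533 -0.204   0.0437] axes y [-1.    -0.002 -0.016] z [-0.002  1.    -0.01 ] clock 3.2 j [ -31.   29.  105.    0.   45. -121.]
shift mm [37.6  8.6  3.9] |d| 38.7 turn [ 0.002  -0.0098  0.0163] after-turn shift [37.7  8.   3.5] w 0.09125127178302939
```

Emit:
play_rows:
  plan:
    - [5,4,2,0,-0.01,0.016]
    - [8,4,2,0,0,0]
    - [8,0,0,0,0,0]
    - [5,0,0,0,0,0]
    - [0,0,0,0,0,0]
    - [0,0,0,0,0,0]

```text
clock: 3.7
tool_pos: [0.4481, -0.2019, 0.0217]
tcp_rot: [-118.4, 89.6, -28.3]
contact_force: [1.0, 0.4, 1.1]
width: 0.0911
```

```bash
python3 - <<'E'
from h import *
go((.4453,-.2005,.006),(0,1,0))
E
```

```text
pos [ 0.4481 -0.2019  0.0217] axes y [-1.    -0.002 -0.006] z [-0.002  1.    -0.003] clock 3.7 j [ -31.   31.  106.    0.   43. -121.]
shift mm [15.7  2.9  1.4] |d| 16.0 turn [ 0.002  -0.0034  0.0062] after-turn shift [15.7  2.8  1.4] w 0.0911334412435074
```

Emit:
play_rows:
  plan:
    - [5,2,1,0,-0.003,0.006]
    - [5,1,0.5,0,0,0]
    - [5,0,0,0,0,0]
    - [2,0,0,0,0,0]
    - [0,0,0,0,0,0]
    - [0,0,0,0,0,0]

```text
clock: 4.2
tool_pos: [0.4448, -0.2003, 0.0029]
tcp_rot: [82.6, 90.0, 172.7]
contact_force: [0.8, -0.4, 0.3]
width: 0.0914
```

```bash
python3 - <<'E'
from h import *
go((.4453,-.2005,.006),(0,1,0))
E
```

```text
pos [ 0.4448 -0.2003  0.0029] axes y [-1.    -0.002  0.001] z [-0.002  1.     0.   ] clock 4.2 j [ -31.   33.  107.   -0.   40. -121.]
shift mm [-3.1 -0.5 -0.2] |d| 3.2 turn [ 0.002   0.0001 -0.0006] after-turn shift [-3.1 -0.5 -0.2] w 0.09135452889833197
```

Emit:
play_rows:
  plan:
    - [-3.5,-0.5,0,0,0,0]
    - [0,0,0,0,0,0]
    - [0,0,0,0,0,0]

```text
clock: 4.45
tool_pos: [0.4454, -0.2003, 0.0068]
tcp_rot: [81.3, 90.0, 171.4]
contact_force: [-0.1, 0.1, 0.5]
width: 0.091
```

Emit:
play_rows:
  plan:
    - [0,0,0,0,0,0]
    - [0,0,0,0,0,0]
    - [0,0,0,0,0,0]
    - [0,0,0,0,0,0]
    - [0,0,0,0,0,0]
    - [0,0,0,0,0,0]
    - [0,0,0,0,0,0]
    - [0,0,0,0,0,0]
  jaw: -1

```text
clock: 5.12
tool_pos: [0.4458, -0.2005, 0.0074]
tcp_rot: [-145.6, 90.0, -55.5]
contact_force: [-0.5, 0.2, -0.2]
width: 0.0405
```

```bash
python3 - <<'E'
from h import *
f=grab('wrist');cv2.imwrite('pics/w3.png',f['frame']);print(r.get_obs()['width'])
E
```

```text
0.03668222805451248
```

View pics/w3.png

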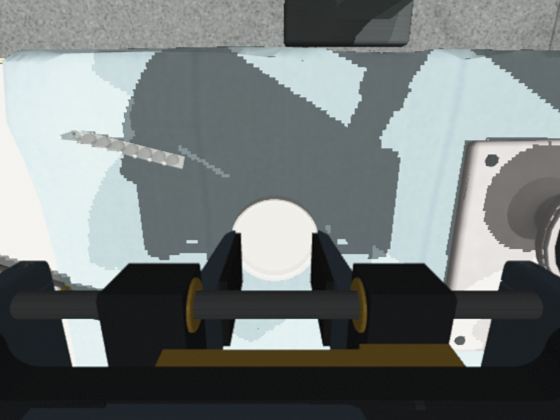

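The dish now sits at (275,240), ahead of the pads toward the robot, and the jaws closed past 60 mm. I'll measure how far off the fingers are.

```bash
python3 - <<'E'
from h import *
f=load('wrist');g=f['frame'].astype(int);C=cloud(f)
B=box(g,225,325,190,290)
fitell(f,B&(C[...,2]>.009)&(C[...,2]<.02),.015,'depth')
fitell(f,B&(g.sum(2)>580),.015,'col')
for n,(a,b) in dict(L=(215,245),R=(308,340)).items():
    m=box(g,a,b,225,350)&(g.sum(2)<150)&(C[...,2]>0)&(C[...,2]<.09);q=C[m]
    for z in np.arange(0,.09,.01):
        k=q[abs(q[:,2]-z)<.005]
        if len(k):print(n,z.round(2),len(k),k[:,0].min().round(4),k[:,0].max().round(4),k[:,1].min().round(4),k[:,1].max().round(4))
o=r.get_obs();print(proj(f,o['tool_pos']))
s=grab('side');C=cloud(s);fitell(s,(C[...,2]>.01)&(C[...,2]<.02)&(abs(C[...,1]+.2)<.06)&(abs(C[...,0]-.44)<.07),.0145,'side')
cv2.imwrite('pics/s1.png',cv2.resize(s['frame'][200:340,230:410],None,fx=4,fy=4,interpolation=2))
E
```

```text
depth [274.7 238.5] [83.9 87. ] [ 0.4441 -0.2005  0.015 ]
col [274.9 252.3] [ 93.6 106.3] [ 0.4542 -0.2004  0.015 ]
L 0.04 15 0.428 0.4302 -0.2268 -0.2206
L 0.05 177 0.4278 0.4578 -0.2286 -0.2197
L 0.06 255 0.4279 0.4583 -0.2297 -0.2196
L 0.07 277 0.4277 0.4504 -0.23 -0.2196
L 0.08 270 0.4276 0.4579 -0.2284 -0.2195
R 0.04 31 0.428 0.4579 -0.1789 -0.1729
R 0.05 208 0.4277 0.4598 -0.179 -0.1706
R 0.06 245 0.4277 0.4582 -0.179 -0.1698
R 0.07 282 0.4277 0.4506 -0.1791 -0.169
R 0.08 276 0.4275 0.4599 -0.1791 -0.1698
[274.7102904  236.63208416]
side [322.1 298.7] [18.4 26.9] [ 0.4432 -0.2068  0.0145]
```

View pics/s1.png

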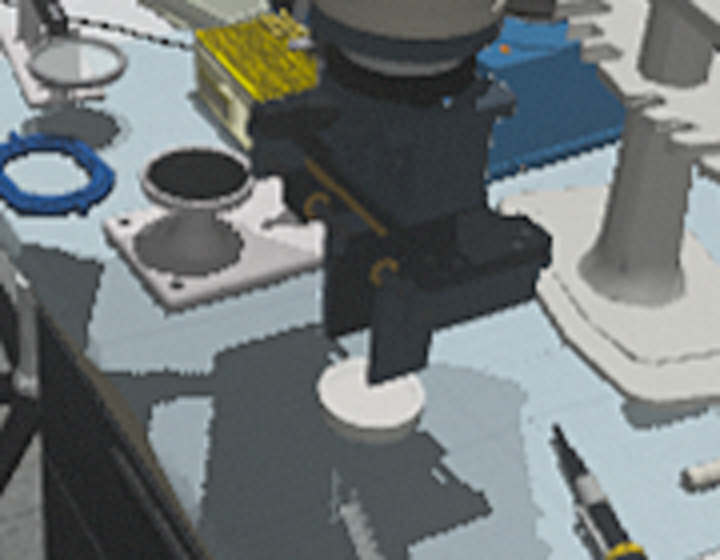

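The side view shows the fingertips well above the dish, so the jaws closed over the lid without touching it. I'll measure the true tip height in the stored wrist frame.

```bash
python3 - <<'E'
from h import *
f=load('wrist');g=f['frame'].astype(int);C=cloud(f)
for n,(a,b) in dict(L=(200,246),R=(306,345)).items():
    m=box(g,a,b,215,300)&(g.sum(2)<130)&(abs(C[...,0]-.4277)<.003);z=C[m][:,2];print(n,m.sum(),np.percentile(z,[0,1,3,10,50]).round(4))
s=load('side');g=s['frame'].astype(int);C=cloud(s)
# finger block in side: crop(370-430,260-385)/4 + (230,200)
m=box(g,322,340,262,300)&(g.sum(2)<190)&(abs(C[...,1]+.23)<.02);q=C[m]
print(len(q),np.percentile(q[:,2],[0,2,10,50]).round(4),q.mean(0).round(3))
o=r.get_obs();print(o['tool_pos'],o['joints'],o['width'])
E
```

```text
L 1253 [0.0428 0.0453 0.0483 0.0557 0.0824]
R 1076 [0.0422 0.0446 0.0474 0.0543 0.0797]
257 [0.0446 0.0467 0.0509 0.0753] [ 0.433 -0.233  0.084]
[ 0.44579432 -0.20049419  0.00737432] [-3.12070418e+01  3.25031767e+01  1.06329656e+02 -2.31389182e-02
  4.11371412e+01 -1.21307625e+02] 0.03258600185904804
```

Emit:
play_rows:
  plan:
    - [0,0,0,0,0,0]
    - [0,0,0,0,0,0]
    - [0,0,0,0,0,0]
    - [0,0,0,0,0,0]
    - [0,0,0,0,0,0]
    - [0,0,0,0,0,0]
    - [0,0,0,0,0,0]

```text
clock: 5.8
tool_pos: [0.4458, -0.2005, 0.0074]
tcp_rot: [-146.5, 90.0, -56.4]
contact_force: [-0.2, 0.8, 0.5]
width: 0.0006
```

```bash
cat > tip.py <<'E'
from h import *
def tip():
    o=r.get_obs();f=grab('wrist');g=f['frame'].astype(int);C=cloud(f)
    x,y,z0=o['tool_pos'];w=o['width']
    m=(g.sum(2)<140)&(abs(C[...,0]-(x-.018))<.004)&(abs(abs(C[...,1]-y)-w/2-.006)<.012)&(C[...,2]>z0-.02)&(C[...,2]<z0+.12)
    print('w',w,'tcp',o['tool_pos'].round(4),m.sum(),'tip z-tcp z',(np.percentile(C[m][:,2],[0,1,3])-z0).round(4) if m.any() else '')
E
python3 - <<'E'
from tip import *
tip()
s=grab('side');g=s['frame'].astype(int);C=cloud(s)
m=box(g,300,350,250,305)&(g.sum(2)<190)&(abs(C[...,1]+.21)<.03)&(abs(C[...,0]-.44)<.03)&(C[...,2]>.02)
print('side',np.percentile(C[m][:,2],[0,2]).round(4))
cv2.imwrite('pics/s2.png',cv2.resize(s['frame'][200:340,230:410],None,fx=4,fy=4,interpolation=2))
E
```

```text
w 0.0006137833866180437 tcp [ 0.4458 -0.2005  0.0074] 1464 tip z-tcp z [0.0352 0.0371 0.0397]
side [0.0422 0.047 ]
```

Both cameras put the shut tips about 35 mm behind the reported TCP, and the dish has not moved. I'll treat the true tip as 35 mm up along the tool axis, reopen and go lower, watching the force.

Emit:
play_rows:
  plan:
    - [0,0,0,0,0,0]
    - [0,0,0,0,0,0]
    - [0,0,0,0,0,0]
    - [0,0,0,0,0,0]
    - [0,0,0,0,0,0]
    - [0,0,0,0,0,0]
    - [0,0,0,0,0,0]
    - [0,0,0,0,0,0]
    - [0,0,0,0,0,0]
    - [0,0,0,0,0,0]
    - [6,0,0,0,0,0]
    - [6,0,0,0,0,0]
  jaw: 1

```text
clock: 6.9
tool_pos: [0.4465, -0.2009, -0.0045]
tcp_rot: [-126.7, 89.9, -36.6]
contact_force: [0.9, -0.5, -0.6]
width: 0.0774
```

Emit:
play_rows:
  plan:
    - [5,0,0,0,0,0]
    - [5,0,0,0,0,0]
    - [4,0,0,0,0,0]
    - [0,0,0,0,0,0]
    - [0,0,0,0,0,0]

```text
clock: 7.32
tool_pos: [0.4454, -0.2003, -0.0223]
tcp_rot: [78.5, 90.0, 168.6]
contact_force: [-0.2, -0.8, -0.4]
width: 0.0908
```

```bash
python3 - <<'E'
from tip import *
tip();go((.4453,-.2005,-.028),(0,1,0))
f=load('wrist');g=f['frame'].astype(int);C=cloud(f)
fitell(f,box(g,215,335,180,320)&(C[...,2]>.009)&(C[...,2]<.02),.015,'depth')
E
```

```text
w 0.09076993806198329 tcp [ 0.4454 -0.2003 -0.0223] 3366 tip z-tcp z [0.0335 0.0361 0.0395]
pos [ 0.4454 -0.2003 -0.0222] axes y [-1.    -0.002  0.001] z [-0.002  1.     0.   ] clock 7.37 j [ -31.   36.  107.   -0.   37. -121.]
shift mm [ 5.8  0.1 -0.2] |d| 5.8 turn [ 0.002   0.0001 -0.0007] after-turn shift [ 5.8  0.1 -0.2] w 0.09111599745415254
depth [274.  258.1] [ 96.  101.1] [ 0.4439 -0.2005  0.015 ]
```

Emit:
play_rows:
  plan:
    - [3,0,0,0,0,0]
    - [2,0,0,0,0,0]
    - [0,0,0,0,0,0]
    - [0,0,0,0,0,0]

```text
clock: 7.7
tool_pos: [0.4457, -0.2005, -0.0272]
tcp_rot: [-164.4, 90.0, -74.2]
contact_force: [0.4, 0.4, -0.3]
width: 0.091
```

Emit:
play_rows:
  plan:
    - [0,0,0,0,0,0]
    - [0,0,0,0,0,0]
    - [0,0,0,0,0,0]
    - [0,0,0,0,0,0]
    - [0,0,0,0,0,0]
    - [0,0,0,0,0,0]
    - [0,0,0,0,0,0]
    - [0,0,0,0,0,0]
  jaw: -1

```text
clock: 8.37
tool_pos: [0.446, -0.2006, -0.0268]
tcp_rot: [-134.1, 89.9, -44.0]
contact_force: [0.2, 0.7, -0.7]
width: 0.0586
```

```bash
python3 - <<'E'
from tip import *
tip();go((.4453,-.2005,-.028),(0,1,0))
f=load('wrist');g=f['frame'].astype(int);C=cloud(f)
fitell(f,box(g,215,335,180,320)&(C[...,2]>.009)&(C[...,2]<.02),.015,'depth')
E
```

```text
w 0.05856148248264068 tcp [ 0.446  -0.2006 -0.0268] 3104 tip z-tcp z [0.0326 0.0365 0.0399]
pos [ 0.446  -0.2006 -0.0268] axes y [-1.    -0.002 -0.001] z [-0.002  1.    -0.001] clock 8.42 j [ -31.   36.  107.   -0.   36. -121.]
shift mm [1.2 0.7 0.1] |d| 1.4 turn [ 0.002  -0.0008  0.0009] after-turn shift [1.2 0.7 0.1] w 0.05909677928313117
depth [274.7 258.4] [ 92.5 137. ] [ 0.4425 -0.2004  0.015 ]
```

Width holds near 59 mm, so the dish is gripped. Lifting and carrying it to above the stage.

Emit:
play_rows:
  plan:
    - [-10,0,0,0,0,0]
    - [-20,0,0,0,0,0]
    - [-25,0,0,0,0,0]
    - [-25,0,0,0,0,0]
    - [-25,0,10,0,0,0]
    - [-10,2,20,0,0,0]
    - [0,4,25,0,0,0]
    - [0,4,25,0,0,0]
    - [0,4,25,0,0,0]
    - [0,3,25,0,0,0]
    - [0,2,20,0,0,0]
    - [0,0,10,0,0,0]

```text
clock: 9.42
tool_pos: [0.4259, -0.0366, 0.1018]
tcp_rot: [-110.3, 89.6, -20.5]
contact_force: [-0.2, 0.5, -0.0]
width: 0.0589
```

Emit:
play_rows:
  plan:
    - [0,0,0,0,0,0]
    - [0,0,0,0,0,0]

```text
clock: 9.58
tool_pos: [0.4254, -0.0345, 0.1032]
tcp_rot: [-108.6, 89.6, -18.5]
contact_force: [0.3, 0.2, -0.2]
width: 0.0584
```

```bash
python3 - <<'E'
from h import *
go((.4253,-.0245,.06),(0,1,0))
f=grab('wrist');s=grab('side');t=grab('top')
cv2.imwrite('pics/w4.png',np.hstack([cv2.resize(f['frame'],(400,300)),cv2.resize(s['frame'][150:320,200:400],(400,340))[:300]]))
E
```

```text
pos [ 0.4254 -0.0345  0.1032] axes y [-1.    -0.    -0.007] z [-0.     1.    -0.002] clock 9.58 j [ -13.   19.  110.   -0.   51. -103.]
shift mm [43.1  0.4 10.1] |d| 44.3 turn [ 0.0003 -0.0024  0.0071] after-turn shift [43.2  0.1 10. ] w 0.058442705903869484
```

View pics/w4.png

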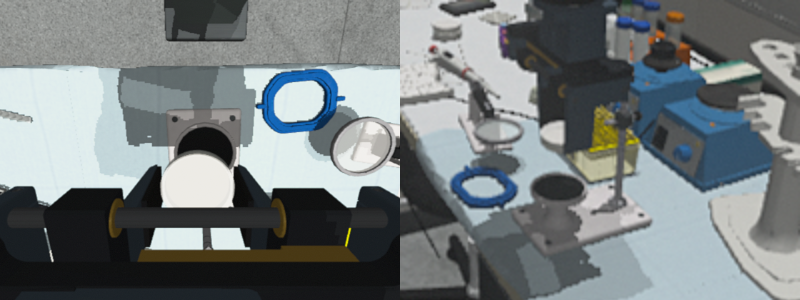

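The dish is held level above the stage. In the wrist half it is at (197,178), with the stage's black floor showing behind it; the side half shows the stage and focus post clear of the hand.

```bash
cat >> h.py <<'E'
def circfit(P):
    A=np.c_[2*P[:,:2],np.ones(len(P))];s=np.linalg.lstsq(A,(P[:,:2]**2).sum(1),rcond=None)[0]
    return s[:2],np.sqrt(s[2]+s[0]**2+s[1]**2)
def robcirc(P):
    k=np.ones(len(P),bool)
    for _ in range(6):
        c,R0=circfit(P[k]);e=abs(np.linalg.norm(P[:,:2]-c,axis=1)-R0);k=e<max(2*np.median(e),.0008)
    return c.round(4),R0.round(4),k.sum()
E
python3 - <<'E'
from h import *
f=load('wrist');g=f['frame'].astype(int);C=cloud(f);o=r.get_obs();x,y,z=o['tool_pos']
m=(abs(C[...,2]-.146)<.012)&(abs(C[...,1]-y)<.04)&(g.sum(2)>400);zt=np.median(C[m][:,2]);print('dish top',zt,m.sum())
c=max(cv2.findContours(m.astype(np.uint8),0,1)[0],key=cv2.contourArea)[:,0]
P=np.array([ray(f,u,v,zt) for u,v in c]);print('dish',robcirc(P))
tz=C[m];print('tilt plane',np.linalg.lstsq(np.c_[tz[:,:2]-tz[:,:2].mean(0),np.ones(len(tz))],tz[:,2],rcond=None)[0].round(4))
def floor(f,b):
    g=f['frame'].astype(int);C=cloud(f)
    m=(box(g,*b)&(g.sum(2)<190)).astype(np.uint8);n,l,st,_=cv2.connectedComponentsWithStats(m);m=(l==1+np.argmax(st[1:,4])).astype(np.uint8)
    print('floor z',np.median(C[m>0][:,2]).round(4))
    c=max(cv2.findContours(m,0,1)[0],key=cv2.contourArea)[:,0];return c
c=floor(f,(240,335,165,240));P=np.array([ray(f,u,v,.06) for u,v in c]);top=P[c[:,1]<200]
print('floor',robcirc(top))
s=load('side');c=floor(s,(262,300,228,262));P=np.array([ray(s,u,v,.06) for u,v in c]);print('side',robcirc(P))
# collar/pointer in side view
C=cloud(s);g=s['frame'].astype(int)
m=(abs(C[...,0]-.5)<.05)&(abs(C[...,1]+.02)<.04)&(C[...,2]>.09)&(C[...,2]<.21)&(np.arange(560)[None]>295)
v,u=np.where(m);print(u.min(),u.max(),v.min(),v.max())
for vv in range(v.min(),v.max()+1):
    k=m[vv];print(vv,np.where(k)[0].min(initial=999),np.where(k)[0].max(initial=0),C[vv][k].mean(0).round(3) if k.any() else '')
cv2.imwrite('pics/col.png',cv2.resize(s['frame'][190:245,290:345],None,fx=10,fy=10,interpolation=2))
E
```

```text
dish top 0.1446870375389347 6630
dish (array([ 0.4252, -0.0335]), np.float64(0.0294), np.int64(205))
tilt plane [0.0059 0.0015 0.1446]
floor z 0.0601
floor (array([ 0.4247, -0.0249]), np.float64(0.0321), np.int64(77))
floor z 0.0585
side (array([ 0.4248, -0.0251]), np.float64(0.0282), np.int64(52))
301 320 201 227
201 311 313 [ 0.512 -0.028  0.163]
202 310 313 [ 0.512 -0.028  0.16 ]
203 310 313 [ 0.512 -0.027  0.157]
204 310 313 [ 0.512 -0.028  0.155]
205 308 313 [ 0.511 -0.025  0.151]
206 307 319 [ 0.519 -0.024  0.146]
207 307 320 [ 0.519 -0.027  0.145]
208 307 320 [ 0.517 -0.03   0.143]
209 307 320 [ 0.516 -0.032  0.142]
210 303 319 [ 0.511 -0.029  0.138]
211 302 315 [ 0.502 -0.031  0.138]
212 301 315 [ 0.501 -0.031  0.136]
213 307 315 [ 0.509 -0.033  0.132]
214 308 314 [ 0.509 -0.034  0.13 ]
215 309 312 [ 0.511 -0.028  0.124]
216 309 312 [ 0.512 -0.027  0.12 ]
217 309 312 [ 0.511 -0.028  0.118]
218 309 312 [ 0.512 -0.028  0.115]
219 309 312 [ 0.512 -0.028  0.112]
220 309 312 [ 0.512 -0.028  0.109]
221 309 312 [ 0.512 -0.028  0.106]
222 309 311 [ 0.51  -0.03   0.105]
223 308 311 [ 0.51  -0.027  0.1  ]
224 308 311 [ 0.511 -0.026  0.097]
225 308 311 [ 0.511 -0.027  0.094]
226 308 311 [ 0.511 -0.027  0.091]
227 309 309 [ 0.508 -0.03   0.09 ]
```

View pics/col.png

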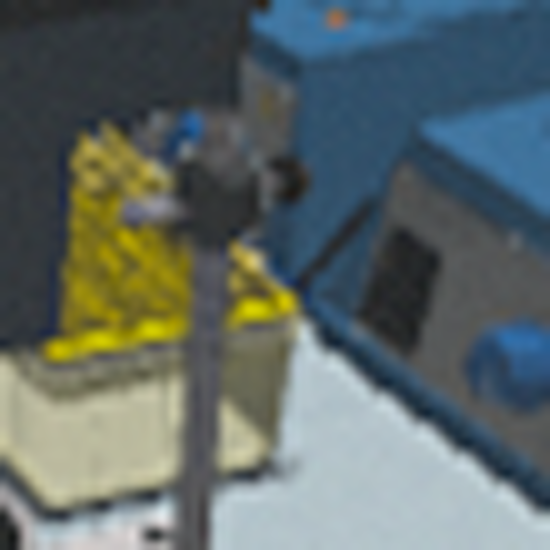

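The enlarged crop shows the collar at (215,185) and the pointer from (125,210) to (175,205), about z 0.139 by depth. Dish to stage offset is y +8.5 mm, x −0.5 mm, 69.5 mm down.

Emit:
play_rows:
  plan:
    - [10,0,5,0,-0.002,0.007]
    - [15,0,3,0,0,0]
    - [15,0,1,0,0,0]
    - [10,0,0,0,0,0]
    - [0,0,0,0,0,0]
    - [0,0,0,0,0,0]

```text
clock: 10.23
tool_pos: [0.4268, -0.0288, 0.0486]
tcp_rot: [110.1, 90.0, -160.3]
contact_force: [0.1, -1.5, -0.9]
width: 0.0586
```

```bash
cat > ds.py <<'E'
from h import *
def dish(za,zb):
    f=grab('wrist');g=f['frame'].astype(int);C=cloud(f);o=r.get_obs();x,y,z=o['tool_pos']
    m=(C[...,2]>za)&(C[...,2]<zb)&(abs(C[...,1]-y)<.035)&(abs(C[...,0]-x)<.04)&(g.sum(2)>400);zt=np.median(C[m][:,2])
    c=max(cv2.findContours(m.astype(np.uint8),0,1)[0],key=cv2.contourArea)[:,0]
    P=np.array([ray(f,u,v,zt) for u,v in c]);print('dish top',zt.round(4),robcirc(P))
    tz=C[m];print('tilt',np.linalg.lstsq(np.c_[tz[:,:2]-tz[:,:2].mean(0),np.ones(len(tz))],tz[:,2],rcond=None)[0].round(4))
    return f,C,g
E
python3 - <<'E'
from ds import *
go((.425,-.026,.036),(0,1,0))
f,C,g=dish(.075,.125)
m=(g.sum(2)<150)&(abs(C[...,2]-.06)<.006)&(abs(C[...,1]+.025)<.04)&(C[...,0]<.44)
v,u=np.where(m);print(len(u),u.min(),u.max(),v.min(),v.max())
c=max(cv2.findContours(m.astype(np.uint8),0,1)[0],key=cv2.contourArea)[:,0]
P=np.array([ray(f,a,b,.06) for a,b in c]);P=P[P[:,0]<.42];print(robcirc(P))
E
```

```text
pos [ 0.4268 -0.0288  0.0486] axes y [-1.     0.008  0.001] z [ 0.008  1.    -0.   ] clock 10.23 j [ -12.   25.  113.   -0.   42. -101.]
shift mm [12.6  1.8  2.7] |d| 13.0 turn [-0.0076 -0.0003 -0.0008] after-turn shift [12.6  1.8  2.8] w 0.058570796174124216
dish top 0.0902 (array([ 0.4269, -0.0278]), np.float64(0.0293), np.int64(200))
tilt [ 0.0027 -0.0008  0.0902]
1574 233 329 193 246
(array([ 0.4246, -0.0249]), np.float64(0.0319), np.int64(124))
```

Emit:
play_rows:
  plan:
    - [2,1.5,2,-0.008,0,0]
    - [3,0.8,1,0,0,0]
    - [3,0,0,0,0,0]
    - [0,0,0,0,0,0]
    - [0,0,0,0,0,0]

```text
clock: 10.7
tool_pos: [0.4253, -0.026, 0.0413]
tcp_rot: [-114.2, 89.9, -24.2]
contact_force: [0.6, 0.3, 0.6]
width: 0.0585
```

```bash
python3 - <<'E'
from ds import *
go((.425,-.026,.034),(0,1,0))
f,C,g=dish(.07,.11)
E
```

```text
pos [ 0.4253 -0.026   0.0413] axes y [-1.    -0.    -0.002] z [-0.     1.    -0.001] clock 10.7 j [ -12.   26.  113.   -0.   41. -102.]
shift mm [ 7.3  0.4 -0. ] |d| 7.3 turn [ 0.0005 -0.0008  0.0017] after-turn shift [ 7.3  0.3 -0. ] w 0.05850996376434132
dish top 0.0828 (array([ 0.4254, -0.025 ]), np.float64(0.0294), np.int64(199))
tilt [0.0015 0.0016 0.0828]
```

Emit:
play_rows:
  plan:
    - [3,0.6,0,0,0,0]
    - [3,0,0,0,0,0]
    - [1,0,0,0,0,0]
    - [0,0,0,0,0,0]
    - [0,0,0,0,0,0]

```text
clock: 11.17
tool_pos: [0.425, -0.026, 0.0338]
tcp_rot: [-110.8, 89.8, -20.8]
contact_force: [-0.1, 1.2, -0.2]
width: 0.0586
```

```bash
python3 - <<'E'
from ds import *
go((.425,-.026,.034),(0,1,0));print(r.get_obs()['contact_force'])
f,C,g=dish(.07,.09)
E
```

```text
pos [ 0.425  -0.026   0.0338] axes y [-1.    -0.001 -0.002] z [-0.001  1.    -0.001] clock 11.17 j [ -12.   27.  114.   -0.   39. -102.]
shift mm [-0.2 -0.   0. ] |d| 0.2 turn [ 0.0005 -0.0009  0.0025] after-turn shift [-0.2 -0.   0. ] w 0.058647582166251024
[-0.09408671  1.20812942 -0.22811266]
dish top 0.0754 (array([ 0.425, -0.025]), np.float64(0.0293), np.int64(198))
tilt [ 0.0033 -0.0002  0.0754]
```

Emit:
play_rows:
  plan:
    - [0,0,0,0,0,0]
    - [0,0,0,0,0,0]
    - [0,0,0,0,0,0]
    - [0,0,0,0,0,0]
    - [0,0,0,0,0,0]
    - [0,0,0,0,0,0]
    - [0,0,0,0,0,0]
  jaw: 1

```text
clock: 11.8
tool_pos: [0.4253, -0.0261, 0.0341]
tcp_rot: [-109.0, 89.8, -19.0]
contact_force: [0.0, 0.1, -0.4]
width: 0.0911
```

Emit:
play_rows:
  plan:
    - [-10,0,0,0,0,0]
    - [-20,0,0,0,0,0]
    - [-30,0,0,0,0,0]
    - [-35,0,0,0,0,0]
    - [-35,0,0,0,0,0]
    - [-30,0,0,0,0,0]
    - [-15,0,0,0,0,0]
    - [0,0,0,0,0,0]
    - [0,0,0,0,0,0]

```text
clock: 12.55
tool_pos: [0.4231, -0.0256, 0.2173]
tcp_rot: [-137.3, 90.0, -47.3]
contact_force: [-0.1, 0.5, 0.0]
width: 0.0913
```

```bash
python3 - <<'E'
from ds import *
f,C,g=dish(.06,.09)
m=(abs(C[...,2]-.06)<.012)&(abs(C[...,1]-.25)<.13)&(abs(C[...,0]-.43)<.06)&(g.sum(2)<200)
v,u=np.where(m);print('loupe px',len(u), u.min(),u.max(),v.min(),v.max()) if m.any() else 0
go((.437,.2,.2),(1,0,0))
cv2.imwrite('pics/w5.png',f['frame'])
E
```

```text
dish top 0.0746 (array([ 0.4259, -0.0248]), np.float64(0.0294), np.int64(119))
tilt [-0.0467  0.0058  0.0738]
loupe px 1184 401 559 153 208
pos [ 0.4231 -0.0256  0.217 ] axes y [-1. -0. -0.] z [-0.  1. -0.] clock 12.6 j [ -12.   10.  101.   -0.   70. -102.]
shift mm [ 16.9 -14.  225.6] |d| 226.7 turn [-1.5704e+00 -4.0000e-04 -3.0000e-04] after-turn shift [  17.  -225.6  -13.9] w 0.09083110379743368
```

View pics/w5.png

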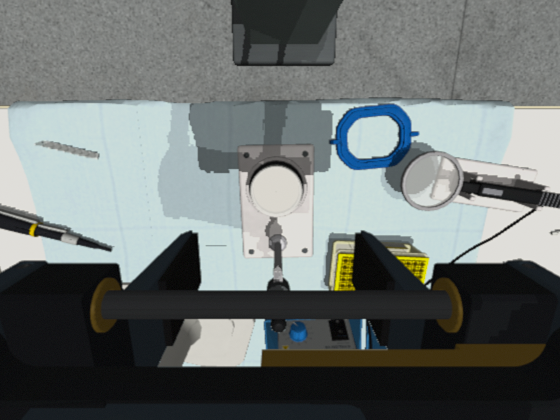

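The dish sits inside the white rim at (277,187) with its top at z 0.0746, so it is seated and released. The loupe lens is at (432,180) and the handle runs right to about (550,200). I'll measure the loupe from this frame and the top camera.

```bash
python3 - <<'E'
from h import *
f=load('wrist');t=grab('top')
for n,f in(('wrist',f),('top',t)):
    g=f['frame'].astype(int);C=cloud(f)
    m=(abs(C[...,2]-.061)<(.006 if n=='wrist' else .012))&(C[...,1]>.2)&(C[...,1]<.36)&(abs(C[...,0]-.435)<.035)&(g.sum(2)<190)
    v,u=np.where(m);P=np.array([ray(f,a,b,.061) for a,b in zip(u,v)])
    vx,vy,x0,y0=cv2.fitLine(P[:,:2].astype(np.float32),cv2.DIST_HUBER,0,.01,.01).ravel();print(n,'handle',len(P),'yaw',np.degrees(np.arctan2(-abs(vy),-vx*np.sign(vy))),'pt',x0,y0,'y range',P[:,1].min(),P[:,1].max(),'z',np.median(C[m][:,2]))
    m=(C[...,2]>.045)&(C[...,2]<.068)&(C[...,1]>.1)&(C[...,1]<.215)&(abs(C[...,0]-.425)<.06)
    c=max(cv2.findContours(m.astype(np.uint8),0,1)[0],key=cv2.contourArea)[:,0];P=np.array([ray(f,a,b,.055) for a,b in c])
    print('lens',robcirc(P),'z',np.median(C[m][:,2]))
E
```

```text
wrist handle 981 yaw -100.04839 pt 0.43104577 0.25597367 y range 0.19791880312455648 0.3126015111855948 z 0.0606033629035516
lens (array([0.4175, 0.1653]), np.float64(0.0388), np.int64(210)) z 0.055796574201940646
top handle 171 yaw -100.26016 pt 0.43555984 0.27590218 y range 0.20110957265080995 0.32285235585491623 z 0.061749460812045354
lens (array([0.4182, 0.162 ]), np.float64(0.0356), np.int64(64)) z 0.056464870880955316
```

Emit:
play_rows:
  plan:
    - [0,0,20,0,0,0]
    - [0,-1,36,0,0,0]
    - [0,-1,36,0,0,0]
    - [0,-1,36,0,0,0]
    - [0,-1,36,0,0,0]
    - [0,-1,36,0,0,0]
    - [0,-1,36,0,0,0]
    - [0,-1,36,0,0,0]
    - [0,0,15,0.06,0,0]
    - [0,0,0,0.12,0,0]
    - [0,0,0,0.12,0,0]
    - [0,0,0,0.12,0,0]

```text
clock: 13.65
tool_pos: [0.421, 0.274, 0.1966]
tcp_rot: [130.9, 88.2, -163.9]
contact_force: [0.3, -0.1, -0.1]
width: 0.0915
```

Emit:
play_rows:
  plan:
    - [0,0,0,0.12,0,0]
    - [0,0,0,0.12,0,0]
    - [0,0,0,0.12,0,0]
    - [0,0,0,0.12,0,0]
    - [0,0,0,0.12,0,0]
    - [0,0,0,0.12,0,0]
    - [0,0,0,0.12,0,0]
    - [0,0,0,0.12,0,0]
    - [0,0,0,0.12,0,0]
    - [0,0,0,0.12,0,0]
    - [0,0,0,0.06,0,0]
    - [0,0,0,0,0,0]

```text
clock: 14.65
tool_pos: [0.4106, 0.2697, 0.1753]
tcp_rot: [-147.9, 86.2, -158.5]
contact_force: [0.0, -0.5, -0.2]
width: 0.091
```

```bash
python3 - <<'E'
from h import *
a=np.radians(-9);go((.432,.258,.12),(np.cos(a),np.sin(a),0))
E
```

```text
pos [0.4106 0.2697 0.1753] axes y [ 0.182  0.983 -0.036] z [ 0.981 -0.184 -0.057] clock 14.65 j [26. 20. 93.  0. 71. 37.]
shift mm [54.1 -5.7 26.3] |d| 60.4 turn [-0.0271 -0.0573  0.0349] after-turn shift [55.3 -8.2 23. ] w 0.09096233155336296
```

Emit:
play_rows:
  plan:
    - [10,-2,8,-0.027,-0.057,0.035]
    - [15,-3,8,0,0,0]
    - [15,-3,7,0,0,0]
    - [10,0,0,0,0,0]
    - [0,0,0,0,0,0]
    - [0,0,0,0,0,0]

```text
clock: 15.15
tool_pos: [0.4285, 0.2557, 0.1169]
tcp_rot: [-148.8, 89.6, -156.9]
contact_force: [0.7, 0.5, 0.3]
width: 0.0911
```

```bash
cat > lp.py <<'E'
from h import *
f=grab('wrist');g=f['frame'].astype(int);C=cloud(f)
m=(abs(C[...,2]-.061)<.006)&(C[...,1]>.2)&(C[...,1]<.36)&(abs(C[...,0]-.435)<.035)&(g.sum(2)<190)
v,u=np.where(m);P=np.array([ray(f,a,b,.061) for a,b in zip(u,v)])
vx,vy,x0,y0=cv2.fitLine(P[:,:2].astype(np.float32),cv2.DIST_HUBER,0,.01,.01).ravel();print('handle',len(P),'yaw',np.degrees(np.arctan2(-abs(vy),-vx*np.sign(vy))),'x at .259',x0+(.259-y0)*vx/vy,'y range',P[:,1].min(),P[:,1].max(),'z',np.median(C[m][:,2]))
m=(C[...,2]>.045)&(C[...,2]<.072)&(g.sum(2)>420)&(C[...,1]>.2)&(C[...,1]<.36)&(abs(C[...,0]-.435)<.04)
q=C[m];print('white prong y clusters',np.histogram(q[:,1],bins=np.arange(.19,.33,.01)))
E
python3 - <<'E'
from lp import *
a=np.radians(-9.5);go((.4315,.259,-.001),(np.cos(a),np.sin(a),0))
cv2.imwrite('pics/w6.png',f['frame'])
E
```

```text
handle 2009 yaw -98.5904 x at .259 0.43261158 y range 0.20121653110591944 0.32356438542848964 z 0.06080366585739457
white prong y clusters (array([  0,   2,   0,   0,   0,   4,  11,  11,   0,   6, 112,  25,   9,
        99]), array([0.19, 0.2 , 0.21, 0.22, 0.23, 0.24, 0.25, 0.26, 0.27, 0.28, 0.29,
       0.3 , 0.31, 0.32, 0.33]))
pos [0.4283 0.2557 0.117 ] axes y [ 0.141  0.99  -0.004] z [ 0.99  -0.141 -0.007] clock 15.2 j [24. 23. 99.  0. 59. 32.]
shift mm [118.    4.1   3.5] |d| 118.1 turn [ 0.0245 -0.0067  0.0042] after-turn shift [118.    3.7   2.6] w 0.09099932718580798
```

View pics/w6.png

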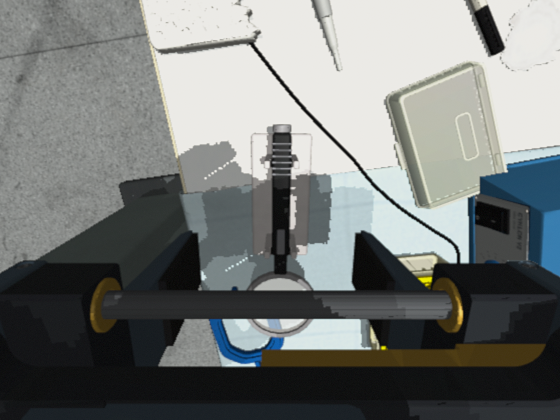

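Wrist view: the handle is vertical in the image at column 282, with the rear fork near row 161 and the front fork near row 238; the rest plate spans rows 134–255. The grip point lies midway between the forks.

```bash
python3 - <<'E'
from h import *
f=load('wrist')
a=ray(f,281,134,.008);b=ray(f,281,255,.008);print('plate',a.round(4),b.round(4),((a+b)/2).round(4),np.linalg.norm(a-b))
for p in((265,160),(297,160),(272,238),(291,238),(270,243),(293,243)):print(p,pt(f,*p).round(4),f['frame'][p[1],p[0]])
tail=ray(f,282,124,.061);print('handle tail',tail.round(4))
d=np.array([np.cos(np.radians(-98.6)),np.sin(np.radians(-98.6))]);print('grip from tail+75',(tail[:2]+.075*d).round(4))
E
```

```text
plate [0.4416 0.3187 0.008 ] [0.424  0.1914 0.008 ] [0.4328 0.255  0.008 ] 0.12851140301132183
(265, 160) [0.4251 0.302  0.0525] [100 103 105]
(297, 160) [0.4521 0.2983 0.0536] [114 117 119]
(272, 238) [0.4211 0.2328 0.0586] [26 27 27]
(291, 238) [0.4375 0.2155 0.0224] [78 80 82]
(270, 243) [0.4166 0.2186 0.0355] [77 79 81]
(293, 243) [0.439  0.2156 0.0358] [78 79 81]
handle tail [0.4434 0.3296 0.061 ]
grip from tail+75 [0.4322 0.2554]
```

Emit:
play_rows:
  plan:
    - [15,0,2,0.008,-0.007,0.004]
    - [25,0,2,0,0,0]
    - [25,0,0,0,0,0]
    - [15,0,0,0,0,0]
    - [0,0,0,0,0,0]
    - [0,0,0,0,0,0]

```text
clock: 15.7
tool_pos: [0.4347, 0.2572, 0.0377]
tcp_rot: [31.3, 89.6, 23.1]
contact_force: [-0.2, 0.8, -1.4]
width: 0.0912
```

```bash
python3 - <<'E'
from h import *
a=np.radians(-8.6);go((.4323,.2565,-.001),(np.cos(a),np.sin(a),0));print(r.get_obs()['contact_force'])
E
```

```text
pos [0.4347 0.2572 0.0377] axes y [0.143 0.99  0.003] z [ 0.99  -0.143  0.006] clock 15.7 j [ 24.  30. 103.  -0.  46.  32.]
shift mm [38.6 -1.1 -2.5] |d| 38.7 turn [ 0.0068  0.0055 -0.0034] after-turn shift [38.7 -1.  -2.3] w 0.09117153949771604
[-0.19026513  0.75992867 -1.39287925]
```

Emit:
play_rows:
  plan:
    - [8,-0.5,-1,0.006,0.006,-0.003]
    - [10,0,-1,0,0,0]
    - [10,0,0,0,0,0]
    - [7,0,0,0,0,0]
    - [3,0,0,0,0,0]
    - [0,0,0,0,0,0]
    - [0,0,0,0,0,0]

```text
clock: 16.28
tool_pos: [0.4345, 0.2582, -0.0008]
tcp_rot: [41.9, 89.8, 33.4]
contact_force: [-0.5, -0.2, 0.2]
width: 0.0914
```

```bash
python3 - <<'E'
from h import *
a=np.radians(-8.6);go((.4323,.2565,-.001),(np.cos(a),np.sin(a),0));print(r.get_obs()['contact_force'])
E
```

```text
pos [ 0.4345  0.2582 -0.0008] axes y [0.148 0.989 0.003] z [ 0.989 -0.148  0.003] clock 16.28 j [ 24.  34. 104.   0.  41.  32.]
shift mm [ 0.2 -2.1 -1.9] |d| 2.8 turn [ 0.0016  0.003  -0.0027] after-turn shift [ 0.2 -2.1 -1.9] w 0.09142853258125522
[-0.51146612 -0.15555961  0.18062436]
```

Centring the jaws 2 mm and closing on the handle.

Emit:
play_rows:
  plan:
    - [0,-2,-2,0.002,0.003,-0.003]
    - [0,0,0,0,0,0]
    - [0,0,0,0,0,0]

```text
clock: 16.53
tool_pos: [0.4322, 0.2565, -0.0004]
tcp_rot: [-68.6, 90.0, -77.3]
contact_force: [-0.3, 0.2, -0.3]
width: 0.0909
```

Emit:
play_rows:
  plan:
    - [0,0,0,0,0,0]
    - [0,0,0,0,0,0]
    - [0,0,0,0,0,0]
    - [0,0,0,0,0,0]
    - [0,0,0,0,0,0]
    - [0,0,0,0,0,0]
    - [0,0,0,0,0,0]
    - [0,0,0,0,0,0]
    - [0,0,0,0,0,0]
    - [0,0,0,0,0,0]
    - [0,0,0,0,0,0]
    - [0,0,0,0,0,0]
  jaw: -1

```text
clock: 17.53
tool_pos: [0.4327, 0.2567, 0.0004]
tcp_rot: [17.7, 89.9, 9.0]
contact_force: [0.4, -0.3, 0.8]
width: 0.0158
```

Emit:
play_rows:
  plan:
    - [0,0,0,0,0,0]
    - [0,0,0,0,0,0]
    - [0,0,0,0,0,0]

```text
clock: 17.78
tool_pos: [0.4327, 0.2567, 0.0004]
tcp_rot: [17.4, 89.9, 8.8]
contact_force: [-0.4, -0.2, 0.2]
width: 0.0157
```

Width 15.8 mm on the 16 mm handle. Lifting straight up.

Emit:
play_rows:
  plan:
    - [-6,0,0,0,0,0]
    - [-8,0,0,0,0,0]
    - [-12,0,0,0,0,0]
    - [-15,0,0,0,0,0]
    - [-15,0,0,0,0,0]
    - [-15,0,0,0,0,0]
    - [-12,0,0,0,0,0]
    - [-6,0,0,0,0,0]
    - [0,0,0,0,0,0]
    - [0,0,0,0,0,0]
    - [0,0,0,0,0,0]

```text
clock: 18.7
tool_pos: [0.4316, 0.2563, 0.0978]
tcp_rot: [19.0, 89.9, 10.4]
contact_force: [0.2, -0.3, -1.7]
width: 0.0156
```

```bash
cat > ln.py <<'E'
from h import *
a=np.radians(-8.6);go((.4323,.2565,.087),(np.cos(a),np.sin(a),0));o=r.get_obs();print(o['contact_force'])
d=-R.from_euler('xyz',o['tcp_rot'],degrees=True).as_matrix()[:,1]   # loupe x
G=o['tool_pos'];L=G+d*.096
for n in('side','top'):
    f=grab(n);g=f['frame'].astype(int);C=cloud(f)
    m=(np.hypot(C[...,0]-L[0],C[...,1]-L[1])<.05)&(C[...,2]>G[2]+.03)&(C[...,2]<G[2]+.075)&((C[...,:2]-G[:2])@d[:2]>.055)
    q=C[m];
    if len(q)<10: print(n,'few');continue
    zc=np.median(q[:,2]);c=max(cv2.findContours(m.astype(np.uint8),0,1)[0],key=cv2.contourArea)[:,0]
    P=np.array([ray(f,u,v,zc) for u,v in c]);e=cv2.fitEllipse(c.astype(np.float32));
    co=np.linalg.lstsq(np.c_[q[:,:2]-L[:2],np.ones(len(q))],q[:,2],rcond=None)[0]
    print(n,m.sum(),'zmed',zc.round(4),'circ',robcirc(P),'ell ctr',ray(f,*e[0],zc).round(4),'plane',co.round(4))
print('predicted lens',L.round(4),'z',(G[2]+.0526).round(4))
E
python3 ln.py
```

```text
pos [0.4316 0.2563 0.0978] axes y [0.15  0.989 0.   ] z [ 0.989 -0.15   0.001] clock 18.7 j [ 24.  25. 100.  -0.  55.  33.]
shift mm [10.8  0.3  0.6] |d| 10.9 turn [-0.0007  0.0013 -0.0004] after-turn shift [10.8  0.3  0.7] w 0.015634756702044297
[ 0.15458669 -0.29673478 -1.70663287]
side 278 zmed 0.1511 circ (array([0.4149, 0.1524]), np.float64(0.0394), np.int64(51)) ell ctr [0.4136 0.1531 0.1511] plane [0.016  0.0262 0.1511]
top 537 zmed 0.1537 circ (array([0.4169, 0.1598]), np.float64(0.035), np.int64(60)) ell ctr [0.4171 0.1607 0.1537] plane [-0.0015  0.0112  0.1538]
predicted lens [0.4172 0.1613 0.0978] z 0.1504
```

Emit:
play_rows:
  plan:
    - [0,-6,1,0,0,0]
    - [0,-14,3,0,0,0]
    - [0,-20,4,0,0,0]
    - [0,-20,4,0,0,0]
    - [0,-20,4,0,0,0]
    - [0,-20,4,0,0,0]
    - [0,-20,4,0,0,0]
    - [0,-20,4,0,0,0]
    - [0,-16,3,0,0,0]
    - [0,-8,1,0,0,0]
    - [0,0,0,0,0,0]
    - [0,0,0,0,0,0]

```text
clock: 19.8
tool_pos: [0.4343, 0.0786, 0.092]
tcp_rot: [-158.1, 89.4, -166.6]
contact_force: [0.8, 0.8, -0.7]
width: 0.0159
```

```bash
sed -i 's/(.4323,.2565,.087)/(.4394,.0709,.087)/' ln.py; python3 ln.py
```

```text
pos [0.4343 0.0786 0.092 ] axes y [ 0.149  0.989 -0.004] z [ 0.989 -0.149 -0.009] clock 19.8 j [  3.  21. 108.  -0.  51.  11.]
shift mm [ 5.  -6.8  6.3] |d| 10.5 turn [ 0.0008 -0.0093  0.0037] after-turn shift [ 5.  -6.8  6.2] w 0.01588564108462882
[ 0.83987353  0.78351247 -0.7166423 ]
side 396 zmed 0.1461 circ (array([ 0.4177, -0.0237]), np.float64(0.0379), np.int64(59)) ell ctr [ 0.417  -0.0232  0.1461] plane [-1.00e-04  2.05e-02  1.46e-01]
top 368 zmed 0.1484 circ (array([ 0.4204, -0.0172]), np.float64(0.0349), np.int64(43)) ell ctr [ 0.4191 -0.0268  0.1484] plane [-0.0141  0.0159  0.1485]
predicted lens [ 0.42   -0.0164  0.0924] z 0.1446
```

Emit:
play_rows:
  plan:
    - [2,-3,3,0,-0.009,0.004]
    - [3,-3,3,0,0,0]
    - [0,-1,0,0,0,0]
    - [0,0,0,0,0,0]
    - [0,0,0,0,0,0]

```text
clock: 20.32
tool_pos: [0.4397, 0.073, 0.0863]
tcp_rot: [49.7, 89.9, 41.4]
contact_force: [0.5, -1.2, -1.2]
width: 0.0158
```

```bash
python3 ln.py; python3 - <<'E'
from h import *
s=load('side')
def rayline(f,u,v,x):
    T=np.array(f['world_to_cam']);Rm=T[:3,:3];c=-Rm.T@T[:3,3];d=Rm.T@np.linalg.inv(f['camera_matrix'])@np.array([u,v,1.]);return c+d*(x-c[0])/d[0]
for p,x in(((303,210.9),.486),((306,210.8),.494),((312,205.5),.516),((312,214.5),.509)):print(p,rayline(s,*p,x).round(4))
C=cloud(s);print(C[209:214,300:308,2].round(3));print(C[209:214,300:308,1].round(3));print(C[209:214,300:308,0].round(3))
w=s['frame'][185:285,250:350];t=load('top')['frame'][165:245,265:345]
cv2.imwrite('pics/fin.png',np.hstack([cv2.resize(w,(400,400),interpolation=2),cv2.resize(t,(400,400),interpolation=2)]))
E
```

```text
pos [0.4397 0.073  0.0863] axes y [0.144 0.99  0.001] z [ 0.99  -0.144  0.001] clock 20.32 j [  2.  22. 108.   0.  50.  10.]
shift mm [-0.7 -2.1 -0. ] |d| 2.2 turn [ 0.0057  0.0009 -0.001 ] after-turn shift [-0.7 -2.1 -0. ] w 0.015809594514864415
[ 0.5391617  -1.19725841 -1.20588008]
side 402 zmed 0.1399 circ (array([ 0.4225, -0.0291]), np.float64(0.0384), np.int64(50)) ell ctr [ 0.4226 -0.029   0.1399] plane [0.0087 0.0223 0.1398]
top 331 zmed 0.1424 circ (array([ 0.4256, -0.0241]), np.float64(0.0341), np.int64(39)) ell ctr [ 0.4242 -0.0343  0.1424] plane [0.0075 0.0085 0.1426]
predicted lens [ 0.4259 -0.022   0.0862] z 0.1389
(303, 210.9) [ 0.486  -0.0317  0.1424]
(306, 210.8) [ 0.494  -0.0328  0.1415]
(312, 205.5) [ 0.516  -0.0241  0.1478]
(312, 214.5) [ 0.509  -0.038   0.1304]
[[0.055 0.053 0.059 0.059 0.053 0.054 0.056 0.141]
 [0.053 0.053 0.054 0.138 0.139 0.139 0.138 0.139]
 [0.052 0.052 0.14  0.139 0.137 0.138 0.138 0.139]
 [0.053 0.136 0.137 0.136 0.137 0.136 0.136 0.133]
 [0.054 0.052 0.054 0.052 0.053 0.053 0.056 0.131]]
[[ 0.129  0.129  0.119  0.117  0.127  0.123  0.118 -0.024]
 [ 0.125  0.125  0.122 -0.02  -0.023 -0.024 -0.023 -0.026]
 [ 0.121  0.121 -0.028 -0.026 -0.025 -0.026 -0.029 -0.031]
 [ 0.115 -0.025 -0.027 -0.026 -0.029 -0.029 -0.029 -0.026]
 [ 0.107  0.108  0.105  0.107  0.103  0.103  0.097 -0.026]]
[[0.572 0.576 0.573 0.575 0.584 0.586 0.586 0.502]
 [0.57  0.573 0.575 0.493 0.494 0.496 0.5   0.501]
 [0.567 0.571 0.486 0.489 0.493 0.495 0.497 0.498]
 [0.564 0.485 0.486 0.489 0.491 0.494 0.497 0.501]
 [0.559 0.564 0.565 0.57  0.571 0.574 0.574 0.501]]
```

View pics/fin.png

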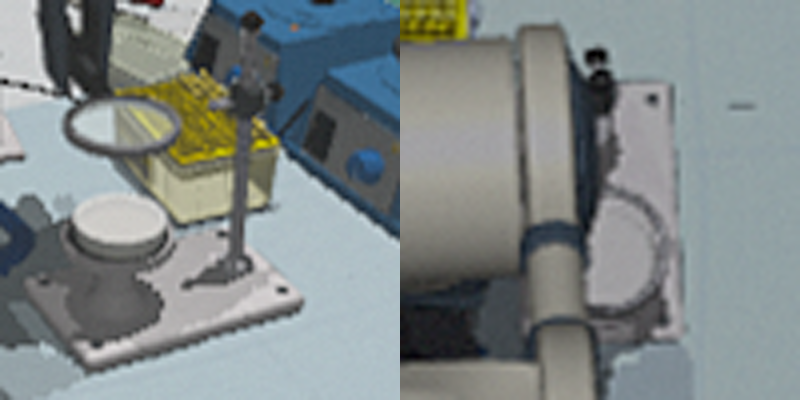

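The final view shows the lens at (122,125) level above the dish, which sits in the rim at (120,225). The lens is clear of the post and at the pointer's height (218,105). After settling and a last numeric check I'll hand in.

Emit:
play_rows:
  plan:
    - [0,-1,0,0,0,0]
    - [0,0,0,0,0,0]
    - [0,0,0,0,0,0]
    - [0,0,0,0,0,0]
    - [0,0,0,0,0,0]
    - [0,0,0,0,0,0]

```text
clock: 20.92
tool_pos: [0.4396, 0.0721, 0.0866]
tcp_rot: [42.0, 89.9, 33.7]
contact_force: [-0.1, 0.5, -1.0]
width: 0.0158
```

```bash
python3 ln.py; python3 - <<'E'
from h import *
s=load('side');C=cloud(s);g=s['frame'].astype(int)
m=(abs(C[...,2]-.0735)<.004)&(np.hypot(C[...,0]-.425,C[...,1]+.027)<.04)&(g.sum(2)>350)
q=C[m];co=np.linalg.lstsq(np.c_[q[:,:2]-q[:,:2].mean(0),np.ones(len(q))],q[:,2],rcond=None)[0]
P=fitell(s,m,.075,'dish side');print(m.sum(),co.round(4))
o=r.get_obs();print(o['joint_vel'].round(2),o['clock'],o['contact_force'],o['width'])
E
```

```text
pos [0.4396 0.0721 0.0866] axes y [0.144 0.99  0.001] z [ 0.99  -0.144  0.001] clock 20.92 j [  2.  22. 108.   0.  50.  10.]
shift mm [-0.4 -1.2 -0. ] |d| 1.3 turn [ 0.0058  0.0012 -0.0011] after-turn shift [-0.4 -1.3  0. ] w 0.0157897252434154
[-0.08943664  0.48805145 -0.97380095]
side 401 zmed 0.1402 circ (array([ 0.4234, -0.0305]), np.float64(0.0382), np.int64(52)) ell ctr [ 0.4227 -0.0298  0.1402] plane [0.0046 0.0206 0.1401]
top 326 zmed 0.1429 circ (array([ 0.4256, -0.0249]), np.float64(0.0342), np.int64(42)) ell ctr [ 0.4238 -0.0356  0.1429] plane [0.0156 0.0184 0.1432]
predicted lens [ 0.4258 -0.0229  0.0865] z 0.1392
dish side [279.5 239.5] [12.3 23.5] [ 0.4232 -0.0312  0.075 ]
235 [-0.0062 -0.0035  0.0732]
[-0.05  0.04 -0.03  0.    0.01 -0.02] 21.0167 [-2.61489130e-01  2.50569216e-04 -2.13339263e+00] 0.016079630826403336
```

Seen from the side camera, with the same bias for both, lens (0.4227, −0.0298) and dish (0.4232, −0.0312) agree within 2 mm. Everything is still, so I'm handing in.

```bash
python3 -c "
from cell import r
print(r.job_done())"
```

```text
the job is handed in; nothing more can be done
None
```

The dish is flat in the stage and released, and the loupe is held level and still over its middle at pointer height. I handed the job in at about 21 s of the 56 s allowed; no verdict was reported.

**Last checks**
- **Dish:** after I let go, its top was at z 0.0746 m and its centre within about 1.5 mm of the stage axis. A later side view shows it level, at a tilt below 0.01.
- **Lens position:** it is within about 2 mm of the dish centre, by the side camera and by the arm's own pose.
- **Lens height:** it is about 0.139–0.140 m by the arm pose and side camera. The pointer reads 0.138 m by depth and 0.142 m by casting a ray. The top camera read 0.143 m for the lens, which I took as its upper surface.
- **Loupe level and grip:** tilt is about 0.02 rad, and the jaws read 15.8 mm on the 16 mm handle. The arm is at rest.

**What failed or disagreed**
- **First grasp:** it closed in the air above the dish. Both cameras put the real fingertips about 35 mm short of the reported TCP. I used that offset from then on, and the dish had not moved.
- **Side camera bias:** it reads about 5 mm toward −y compared with the other views, so I used it only to compare the lens with the dish.
- **Tilt reading after release:** one came out at 0.047, just under the limit. I think white rim points were in that mask, and the side view did not confirm it.
- **Bystanders:** I did not measure them again afterwards. No force above about 3 N showed in the readings I took.

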